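# Line the hood rail up under the drill and hold the clip open over rail and fence

### The arm

A 7-joint arm with a two-finger parallel gripper is mounted at the origin on the work surface. World frame = base frame: x ahead of the robot, y to its left, z up, the work surface at z = 0. Lengths are in m, angles in rad, forces in N, time in s.
With the tool pointing down it reaches from about 0.4 to 0.875 m from the base axis. Payload 19.3 kg.
Tool frame: the origin (TCP) lies midway between the tips of the shut fingers; the grasp point (between the pads) lies 19 mm behind it; z points along the fingers, y is the line along which they close (so a half turn about z gives the same grasp; the last joint's range is limited). The gripper opens to 85 mm and grips with 20 to 120 N. Pads are 22 mm wide; open, the fingers measure 114 mm over their backs; the gripper's body (76 mm by 85 mm) begins 54 mm behind the grasp point. The pads swing forward as they close: fully open they stand 13 mm farther back than shut.
Start: joints at [1.166, 0.521, -0.036, 1.599, 0.021, 1.021, -0.113], TCP at [0.205, -0.59, 0.231] pointing down, gripper open.
Joint ranges: [-2.91, 2.91], [-0.3, 2.13], [-1.5, 1.42], [0.17, 2.43], [-1.26, 4.41], [0.16, 1.93], [-2.52, 2.52]. Speed limits (rad/s): [1.89, 1.89, 2.39, 2.39, 3.01, 3.01, 3.01].

### API

Orientations are given as [roll, pitch, yaw] about the fixed x, y, z axes, in that order (R = Rz(yaw) Ry(pitch) Rx(roll)).
In Python, from workcell import telemetry, grab_frame, calibration, bot, outline_of, landmark_of gives the robot as it stands. The module is installed in compiled form; this text tells all that it offers.
- The arm moves only by the shell command python3 -m inch 'ROWS' [FORCE]. ROWS is JSON, a list of rows, each a list of 7 numbers: the shift along the tool's x, y, z in m, then the turn, a rotation vector about the tool's x, y, z in rad, then the closure, from 0 (fully open) to 1 (shut). A call has 1 to 5 rows; each row shifts and turns the commanded pose from where the row before left it, along the tool's axes as they then stand; what a row does not reach is not made up. A row lasts 1/10 s, in which the tool goes at most 50 mm and 8.59 degrees, less where a joint would pass 70% of its speed; a pose out of reach is approached as far as the arm can. A call is refused whole if a number of a shift passes 0.05 or a number of a turn 0.15, either way. A call with a gripper value outside its range is refused whole. The fingers move at their own pace and stop on an object; FORCE is the grip in N (left out, the last holds). Time passes only in rows, so rows that do not move let the fingers close. It gives the time, the measured TCP pose, the force, the opening and the grip force at its end, in the units of the state.
- telemetry.observe(): the state, without advancing time (a new reading comes with each control period).
- grab_frame(name): name is "scene" or "top" or "wrist"; returns the picture (400x640x3 uint8, red, green, blue); there is no depth.
- calibration(name): a dict with "fovy" (degrees; the focal length in pixels is half the picture's height over the tangent of half this angle, whatever the lens; pixels are square), "cx", "cy" (the principal point, pixels), "pose" (4x4, takes a point from camera to world coordinates). Camera axes: x right, y down, z forward; pixel columns grow to the right and rows downward; lengths in m; the calibration is good to about 2 mm. A picture is of the moment at which its call begins: read the wrist's pose just before it. calibration takes no time and is no camera call; for the wrist camera it gives the pose at the moment of the call.
- bot.job_done(): hands the job in; it is judged then, once.
Trained networks look in the newest picture that a camera, given by its name, has taken for a name from the list of things; names that differ only in an ending like _2 or _b are one class to them, and where a whole thing is asked for, a point or a joint stands for the part that bears it (a point fixed in the world has none). Each returns a list of dicts, best first, with "score" (0 to 1); they miss things now and then, are a little off and sometimes report something else, mostly with a low value. They report only what shows in the picture. A call takes as long as a camera call. They do not tell look-alikes from the thing itself.
- outline_of(label, camera): "region" (400x640 bool, what is visible of it) and "rect" ([left, top, right, bottom] in pixels, round what is visible of it).
- landmark_of(label, camera): "xy" ([column, row] in pixels: a listed point, or the origin of a listed thing).
The state is a dict: "clock": time; "qpos": joint angles; "qd": joint speeds; "joint_efforts": joint torques, N m; "position": TCP position; "tool_rot": TCP orientation; "force": force on the tool from outside, world axes, zero at the start; "moment": the same for the moment, N m; "grip_width": finger opening in m; "finger_force": force on a finger pad.
Only numpy, scipy, OpenCV 4.12 (cv2) and the standard library are available. Lean on these libraries where they do the work, as an engineer would, in place of code of your own. Each camera call takes 0.05 s, during which the arm holds its last target. There are 200 camera calls.

### The job

Slide the maple hood rail along the drill's fence until the dark spot on it sits right under the point of the drill bit. Then take the spring clip off the rim of the tin bin by squeezing its tails, and hold it wide open over the rail's upright flange and the steel fence together, on the stretch of fence to the right of the drill head (seen from the robot), jaws down on both sides and not touching either, so that I can check the spot before it bites. Finish like that, still squeezing and holding the clip there; leave the other things on the bench as they are.

Things in the scene. Friction and masses are not known exactly. Their poses are not given: they have to be found in the camera images.
- bit_tip (a point): Point of the 6 mm bit of the fixed bench drill, 28 mm above the bench, 8 mm above the rail's base leg. Axes of the whole stand: y along the fence towards the drill's column (the rail slides along y), x across the rail away from the fence, z up. Drill head from here: x -29 to 29 mm, y from -30 mm to the column at +120 mm, 122 to 265 mm above the bench; chuck 28 mm across, from 34 mm above the point.
- rail_mark (a point): Centre of the dark 10 mm spot on the base leg of the loose maple rail (L-section, 130 g), 8 mm above its underside. Rail y, along its length, is the stand's y: ends at -190 and +30 mm. Base leg x -26.5 to 18.5 mm. Upright flange 8 mm thick, full length, x -26.5 to -18.5 mm, top 37 mm above the spot. At the start the spot is 25 to 65 mm short of the bit, on its -y side.
- rail_end (a point): Point in the middle of the thickness of the rail's upright flange, 18 mm from the rail's -y end and 25 mm above the top of the base leg (172 mm along -y from the spot). Axes as rail_mark. This end always stands past the end of the fence, free on both sides, and can be pinched from above across x. Rail slides with 1 mm of play each side.
- edge (a point): Fixed point, the place for the clip: middle across the joint top edge of fence and rail flange, 105 mm along -y from the bit, 57 mm above the bench. Axes as bit_tip. Fence and flange together are 15 to 16 mm thick (about 8 mm either side in x), flush on top; on the +x side the rail's base leg lies 37 mm below, on the -x side the fence's foot 40 mm below.
- clip_pivot (a point): Centre of the clip's 10 mm coil. Loose steel spring clip, 90 g, 24 mm wide along y; at the start it stands tails up, biting the bin's rim (rim top 20 mm below). Axes at rest: x across the rim, y along rim and pivot, z up; they belong to the -x arm and lean with it. Tails 22 mm wide, a V rising to 46 mm above, 60 mm over all at its top; fully squeezed they are parallel, about 21 mm over all.
- jaw_a (a point): Inner lower end of the jaw pad on the clip's -x arm, 44 mm below the pivot; pad 10 mm high, jaw bowed outwards above it.
- jaw_b (a point): Inner lower end of the jaw pad on the clip's +x arm, 44 mm below the pivot.
- clip_arm (a joint): Opening angle of the clip in rad: 0 as it bites the bin's 4 mm wall, 0.80 fully open at its stop (about 38 mm between the pads' lower ends, 30 mm between their upper ends). The spring shuts it when let go; squeezing the tails near the top takes about 7 N at first, 13 N fully open.
- stand: Fixed bench drill, 0.32 m high, on a dark wooden board 12 mm thick; origin on the bench below the bit, axes as bit_tip. The rail lies on the board between the steel fence (x -33.5 to -27.5 mm, y -145 to +40 mm, top 57 mm above the bench) and a low keeper strip (x 19.5 to 31.5 mm, 8 mm high).
- rail: The maple rail; origin on its underside, below the spot.
- clip: The spring clip; origin and axes as clip_pivot.
- bin: The fixed tin bin, 180 mm (x) by 170 mm (y), 90 mm high, walls 4 mm, origin under its centre; its -x wall, nearest the robot, carries the clip. A galvanized chute comes down to it from the far side.
- count_wheel: Bystander: notched brass count wheel, 92 mm across, lying flat.
- hammer_tail: Bystander: steel hammer tail, about 120 mm long, lying flat.
- trunk_knob: Bystander: turned maple trunk door knob, 43 mm high.
- glass_jar: Bystander: open green glass jar, 68 mm across, 85 mm high.
- oil_bottle: Bystander: small amber oil bottle, 75 mm high.
- screwdriver: Bystander: screwdriver, 170 mm long.
- chuck_key: Bystander: T-shaped chuck key lying on the drilling board beyond the keeper strip.
- pulley: Bystander: brass clock pulley, 36 mm across, lying in the tin bin.
Mind the look-alikes: they are no part of the job. What is shaped like the clip but pink is not meant.

How it is judged:
By the outcome, as a careful person would: the job done as asked, in the order asked, and still so for the second after the job is handed in, while the arm keeps its last pose, push and grip.
It also fails if it takes over 51 s, if anything falls off the work surface, if the arm or the gripper's body presses on something with over 40 N, if the wrist force passes 120 N, or if a joint passes its speed limit or range.

## Working session

There is one attempt and no reset: what is moved stays moved. The work goes in short steps, Python scripts to look and compute and a shell command to move; the robot and the scene stay as the last step left them, time stands still between calls to the robot, and variables do not carry over. Pictures are saved under pics/ and viewed, at most 10 in all, crops included, and the job is handed in when it is done.

```bash
mkdir -p pics
cat > h.py <<'E'
import numpy as np, cv2
from workcell import telemetry, grab_frame, calibration, bot, outline_of, landmark_of
def K(c):
    f=200/np.tan(np.radians(c['fovy'])/2); return f,c['cx'],c['cy']
def ray(c,xy):
    f,cx,cy=K(c); P=np.array(c['pose']); d=P[:3,:3]@np.array([(xy[0]-cx)/f,(xy[1]-cy)/f,1.])
    return P[:3,3],d/np.linalg.norm(d)
def tri(rs):
    A=np.zeros((3,3));b=np.zeros(3)
    for o,d in rs:
        M=np.eye(3)-np.outer(d,d);A+=M;b+=M@o
    p=np.linalg.solve(A,b)
    return p,[round(1000*np.linalg.norm((np.eye(3)-np.outer(d,d))@(p-o)),1) for o,d in rs]
def atz(c,xy,z):
    o,d=ray(c,xy); return o+d*(z-o[2])/d[2]
def proj(c,p):
    f,cx,cy=K(c);P=np.array(c['pose']);q=P[:3,:3].T@(np.array(p)-P[:3,3]);return q[:2]/q[2]*f+[cx,cy]
def save(n,im): cv2.imwrite('pics/'+n+'.png',im[:,:,::-1])
np.set_printoptions(precision=4,suppress=True)
E
python3 - <<'E'
from h import *
s=telemetry.observe(); print(s)
ims=[]
for n in ['scene','top','wrist']:
    im=grab_frame(n); save(n+'0',im); c=calibration(n); print(n,c['fovy'],c['cx'],c['cy'],np.array(c['pose']).round(3).tolist())
    for l in ['bit_tip','rail_mark','rail_end','edge','clip_pivot','jaw_a','jaw_b','stand','bin']:
        print(l,[(np.round(r['xy']).tolist(),round(r['score'],2)) for r in landmark_of(l,n)[:3]])
E
```

```text
{'clock': 0.0, 'qpos': array([ 1.1658,  0.522 , -0.0363,  1.6   ,  0.0212,  1.0211, -0.1128]), 'qd': array([-0.0002, -0.0003,  0.0009, -0.0005, -0.0003,  0.0009,  0.0008]), 'joint_efforts': array([  0.0002, -92.7121,   1.98  , -36.994 ,   0.0178,   0.0081,
        -0.    ]), 'position': array([ 0.2052, -0.59  ,  0.2307]), 'tool_rot': array([-3.1404,  0.0001,  0.3348]), 'force': array([ 0.4776, -0.116 ,  0.0905]), 'moment': array([-0.0058,  0.0107, -0.0162]), 'finger_force': 0.0, 'grip_width': 0.08541326548787535}
scene 46.68489485095668 321.4622898450731 199.09217163432095 [[-0.893, 0.38, -0.243, 0.813], [0.451, 0.759, -0.47, 0.411], [0.006, -0.529, -0.848, 0.963], [0.0, 0.0, 0.0, 1.0]]
bit_tip [([396.0, 307.0], 0.7)]
rail_mark [([391.0, 296.0], 0.84)]
rail_end [([370.0, 220.0], 0.62)]
edge [([390.0, 254.0], 0.61), ([261.0, 172.0], 0.43)]
clip_pivot [([316.0, 102.0], 0.83), ([292.0, 136.0], 0.68), ([390.0, 297.0], 0.42)]
jaw_a [([316.0, 117.0], 0.75), ([293.0, 138.0], 0.72), ([316.0, 119.0], 0.54)]
jaw_b [([316.0, 117.0], 0.75), ([293.0, 138.0], 0.72), ([316.0, 119.0], 0.54)]
stand [
[... 308 characters left out ...]
8)]
rail_mark [([220.0, 215.0], 0.75)]
rail_end [([292.0, 241.0], 0.76)]
edge [([255.0, 236.0], 0.82), ([247.0, 294.0], 0.44), ([214.0, 220.0], 0.41)]
clip_pivot [([467.0, 264.0], 0.91), ([412.0, 205.0], 0.86)]
jaw_a [([459.0, 263.0], 0.94), ([455.0, 264.0], 0.64), ([406.0, 203.0], 0.63)]
jaw_b [([459.0, 263.0], 0.94), ([455.0, 264.0], 0.64), ([406.0, 203.0], 0.63)]
stand [([213.0, 218.0], 0.95)]
bin [([410.0, 170.0], 0.71)]
wrist 64.33495819141861 317.63729953029906 200.77588505590086 [[0.329, -0.893, -0.306, 0.286], [-0.944, -0.311, -0.107, -0.563], [0.0, 0.325, -0.946, 0.374], [0.0, 0.0, 0.0, 1.0]]
bit_tip []
rail_mark []
rail_end []
edge []
clip_pivot []
jaw_a []
jaw_b []
stand []
bin []
```

View pics/scene0.png

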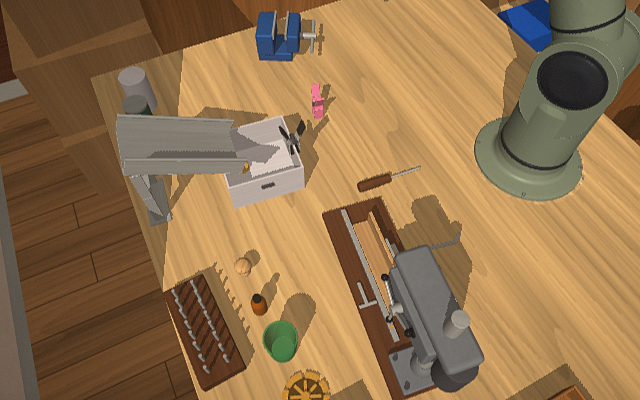

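View pics/top0.png

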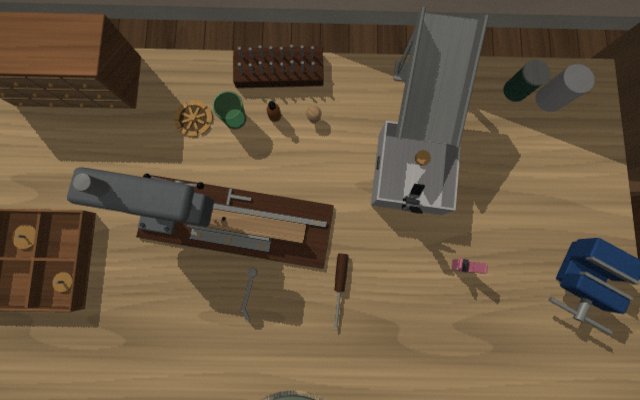

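Run:
```python
from h import *
cs,ct=calibration('scene'),calibration('top')
for l,a,b in [('bit',(396,307),(208,215)),('mark',(391,296),(220,215)),('end',(370,220),(292,241)),('edge',(390,254),(255,236)),('clipA',(316,102),(467,264)),('clipB',(292,136),(412,205)),('clipAB',(316,102),(412,205)),('bin',(260,170),(410,170)),('stand',(396,312),(213,218))]:
    print(l,*tri([ray(cs,a),ray(ct,b)]))
```

```text
bit [0.5265 0.2017 0.0379] [np.float64(2.7), np.float64(2.7)]
mark [0.5253 0.1758 0.0385] [np.float64(0.5), np.float64(0.5)]
end [0.4734 0.007  0.0493] [np.float64(5.9), np.float64(5.9)]
edge [0.4789 0.0939 0.0428] [np.float64(0.3), np.float64(0.3)]
clipA [ 0.4254 -0.3768  0.0475] [np.float64(0.1), np.float64(0.1)]
clipB [ 0.5489 -0.2448  0.1122] [np.float64(4.8), np.float64(4.8)]
clipAB [ 0.5191 -0.1985  0.2608] [np.float64(5.9), np.float64(5.9)]
bin [ 0.6418 -0.2618  0.016 ] [np.float64(2.3), np.float64(2.3)]
stand [0.5223 0.2015 0.0005] [np.float64(0.8), np.float64(0.8)]
```

The pictures show:
- **Drill:** it stands left of centre in the top view, with the bit near (208,215), the spot near (222,218), and the fence on the robot's side at (230,240).
- **Clip candidates:** a dark one on the bin's near rim (scene 292,136; top 412,200), and a pink one loose on the bench (scene 316,102; top 467,266). The dark one fits, because it stands on the rim and isn't pink. I'll confirm it in a crop.

```bash
cat > fit.py <<'E'
from h import *
from scipy.optimize import least_squares
LOC={'bit_tip':(0,0,.028),'rail_mark':(0,0,.020),'rail_end':(-.0225,-.172,.045),'edge':(-.026,-.105,.057),'stand':(0,0,0)}
def stand_pt(p,l):
    x,y,a,d=p; L=np.array(LOC[l]) if isinstance(l,str) else np.array(l)
    if l in('rail_mark','rail_end'): L=L-[0,d,0]
    c,s=np.cos(a),np.sin(a); return np.array([x+c*L[0]-s*L[1],y+s*L[0]+c*L[1],L[2]])
def fit(obs,p0=(.52,.2,-.15,.035)):
    f=lambda p:np.concatenate([(proj(c,stand_pt(p,l))-xy) for c,l,xy in obs])
    r=least_squares(f,p0,loss='soft_l1',f_scale=2); return r.x,f(r.x).reshape(-1,2)
E
python3 - <<'E'
from fit import *
cs,ct=calibration('scene'),calibration('top')
o=[]
for l,a,b in [('bit_tip',(396,307),(208,215)),('rail_mark',(391,296),(220,215)),('rail_end',(370,220),(292,241)),('edge',(390,254),(255,236)),('stand',(396,312),(213,218))]:
    o+=[(cs,l,a),(ct,l,b)]
p,r=fit(o);print(p,[(x[1],rr.round(1)) for x,rr in zip(o,r)])
for l in ['rail_end','edge','rail_mark']:print(l,stand_pt(p,l))
for n,(u,v) in [('scene',(293,138)),('top',(412,200))]:
    im=cv2.imread(f'pics/{n}0.png')[v-40:v+40,u-50:u+50]; 
    globals()[n]=cv2.resize(im,None,fx=4,fy=4,interpolation=cv2.INTER_CUBIC)
im=cv2.imread('pics/top0.png')[180:260,170:320]
cv2.imwrite('pics/crop1.png',np.hstack([scene,top]))
E
```

```text
[ 0.5241  0.1995 -0.1487  0.0258] [('bit_tip', array([1. , 0.4])), ('bit_tip', array([2.9, 0.7])), ('rail_mark', array([0.7, 1.4])), ('rail_mark', array([2.8, 2.9])), ('rail_end', array([2.8, 1.4])), ('rail_end', array([ 1.7, -1.6])), ('edge', array([0.8, 0.1])), ('edge', array([-3.4, -2.3])), ('stand', array([-0.9, -0.3])), ('stand', array([ 1.2, -1. ]))]
rail_end [0.4726 0.0072 0.045 ]
edge [0.4829 0.0995 0.057 ]
rail_mark [0.5203 0.174  0.02  ]
```

View pics/crop1.png

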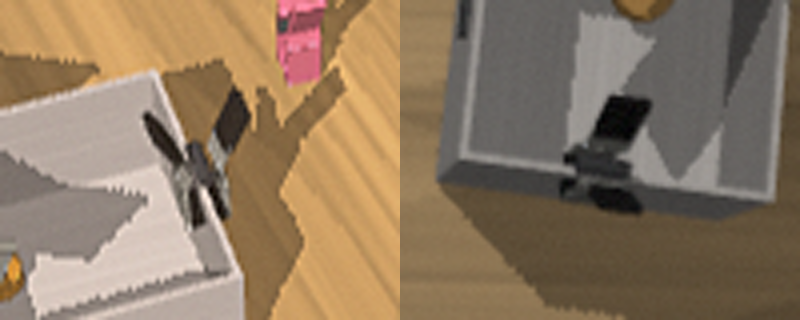

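The crop confirms the dark clip on the bin's near rim, with its pivot at about (294,139) in the scene view and (411,200) in the top view. The pink one lies apart. Next I move to a viewing pose by the rail.

```bash
python3 -m inch '[[0.0315,-0.0353,0,0,0,0,0],[0.0315,-0.0353,0,0,0,0,0],[0.0315,-0.0353,0,0,0,0,0],[0.0315,-0.0353,0,0,0,0,0],[0.0315,-0.0353,0,0,0,0,0]]' && python3 -m inch '[[0.0315,-0.0353,0,0,0,0,0],[0.0315,-0.0353,0,0,0,0,0],[0.0315,-0.0353,0,0,0,0,0],[0.0315,-0.0353,0,0,0,0,0],[0.0315,-0.0353,0,0,0,0,0]]' && python3 -m inch '[[0.0315,-0.0353,0,0,0,0.112,0],[0.0315,-0.0353,0,0,0,0.112,0],[0.0315,-0.0353,0,0,0,0.112,0]]'
```

```text
clock: 2.0
position: [0.2965, -0.3701, 0.2315]
tool_rot: [3.141, -0.0, 0.335]
force: [1.5, 0.2, -0.4]
grip_width: 0.0858
finger_force: 0.0
clock: 2.5
position: [0.3873, -0.1517, 0.2316]
tool_rot: [3.141, -0.001, 0.335]
force: [-0.2, -1.0, -0.6]
grip_width: 0.0853
finger_force: 0.0
clock: 2.8
position: [0.4518, -0.0344, 0.2317]
tool_rot: [3.141, -0.001, 0.011]
force: [1.0, -0.9, 0.2]
grip_width: 0.0853
finger_force: 0.0
```

Run:
```python
from fit import *
c=calibration('wrist'); im=grab_frame('wrist'); save('w1',im)
print(telemetry.observe()['position'])
p0=[.5241,.1995,-.1487,.0258]
o=[]
for l in ['bit_tip','rail_mark','rail_end','edge','clip_pivot']:
    R=landmark_of(l,'wrist')[:2]; print(l,[(np.round(r['xy'],1),round(r['score'],2)) for r in R], proj(c,stand_pt(p0,l)) if l in LOC else '')
    if R and l in LOC: o.append((c,l,R[0]['xy']))
cs,ct=calibration('scene'),calibration('top')
for l,a,b in [('bit_tip',(396,307),(208,215)),('rail_mark',(391,296),(220,215)),('rail_end',(370,220),(292,241)),('edge',(390,254),(255,236)),('stand',(396,312),(213,218))]:
    o+=[(cs,l,a),(ct,l,b)]
p,r=fit(o);print(p,[(x[1],rr.round(1)) for x,rr in zip(o,r)])
```

```text
[ 0.4558 -0.0275  0.2318]
bit_tip [(array([ 91.7, 103.2]), 0.67)] [ 93.358  101.9739]
rail_mark [(array([121.8, 102.4]), 0.69)] [123.0648 105.7861]
rail_end [(array([280.9, 155.8]), 0.83), (array([204.6, 237.4]), 0.71)] [277.6817 156.3579]
edge [(array([179.6, 141.7]), 0.94), (array([280.2, 155. ]), 0.54)] [183.4318 147.372 ]
clip_pivot [(array([587.6,  68.9]), 0.95), (array([626.6, 204.5]), 0.66)] 
[ 0.5251  0.2012 -0.143   0.028 ] [('bit_tip', array([-0.2, -2.2])), ('rail_mark', array([1.6, 2.6])), ('rail_end', array([-2.5, -1.1])), ('edge', array([2.2, 4.1])), ('bit_tip', array([1.1, 1.3])), ('bit_tip', array([2.2, 0.2])), ('rail_mark', array([0.2, 1.3])), ('rail_mark', array([3.1, 2.6])), ('rail_end', array([1.9, 1.4])), ('rail_end', array([ 2.1, -2.4])), ('edge', array([0.5, 0.9])), ('edge', array([-4., -3.])), ('stand', array([-0.8,  0.6])), ('stand', array([ 0.5, -1.4]))]
```

View pics/w1.png

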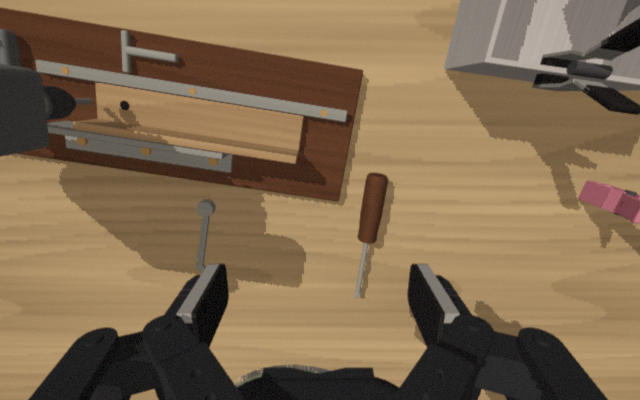

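The wrist view shows the bit tip at (91,102), the spot at (124,105), the fence at (50–222, 127–157), the rail's free end at about (297,158), and the dark clip at (588,69).

```bash
python3 -m inch '[[0.018,-0.035,0,0,0,-0.1414,0],[0,0,0,0,0,-0.1414,0],[0,0,0,0,0,-0.1414,0],[0,0,0,0,0,-0.1414,0],[0,0,0,0,0,-0.1414,0]]' && python3 -m inch '[[0,0,0,0,0,-0.1414,0],[0,0,0,0,0,-0.1414,0],[0,0,0,0,0,-0.1414,0],[0,0,0,0,0,-0.1414,0],[0,0,0,0,0,-0.1414,0]]'
python3 - <<'E'
from fit import *
s=telemetry.observe();print(s['position'],s['tool_rot'],s['qpos'])
c=calibration('wrist'); im=grab_frame('wrist'); save('w2',im)
for l in ['rail_end','edge']:
    R=landmark_of(l,'wrist')[:2]
    for r in R: print(l,np.round(r['xy'],1),round(r['score'],2),atz(c,r['xy'],LOC[l][2]))
E
```

```text
clock: 3.6
position: [0.4686, -0.0021, 0.2314]
tool_rot: [3.141, 0.0, 0.728]
force: [0.7, -0.4, 0.2]
grip_width: 0.0848
finger_force: 0.0
clock: 4.1
position: [0.4686, -0.0021, 0.2314]
tool_rot: [3.141, 0.001, 1.435]
force: [-0.1, -0.1, 0.7]
grip_width: 0.0855
finger_force: 0.0
[ 0.4686 -0.0021  0.2314] [3.1414 0.0006 1.4345] [ 0.353   0.3173 -0.5832  1.9747  0.22    0.9112 -0.4794]
rail_end [321.1 166.4] 0.58 [0.4749 0.0058 0.045 ]
edge [317.4  69.2] 0.94 [0.4838 0.0997 0.057 ]
```

View pics/w2.png

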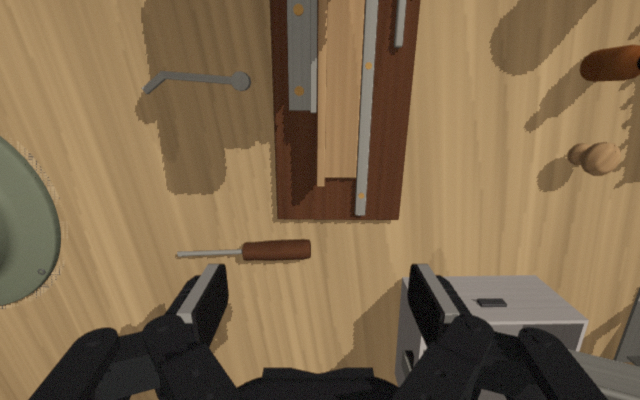

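The rail's flange end is at (321,186) with its edges vertical in the image, so the tool is aligned with it. Next I go down and pinch.

```bash
python3 -m inch '[[0.0044,0.0021,0.045,0,0,0,0.5],[0.0044,0.0021,0.045,0,0,0,0.5],[0,0,0.04,0,0,0,0.5],[0,0,0.035,0,0,0,0.5],[0,0,0.02,0,0,0,0.5]]' && python3 -m inch '[[0,0,0.0165,0,0,0,0.5],[0,0,0,0,0,0,0.6]]'
```

```text
clock: 4.75
position: [0.4731, 0.0068, 0.0439]
tool_rot: [-3.139, 0.001, 1.425]
force: [0.5, 0.3, 0.5]
grip_width: 0.0427
finger_force: 0.0
clock: 4.95
position: [0.4732, 0.007, 0.0283]
tool_rot: [-3.139, 0.001, 1.426]
force: [0.7, 0.7, 1.5]
grip_width: 0.0344
finger_force: 0.0
```

```bash
python3 -m inch '[[0,0,0,0,0,0,1],[0,0,0,0,0,0,1],[0,0,0,0,0,0,1],[0,0,0,0,0,0,1]]' 40
python3 - <<'E'
from fit import *
ct=calibration('top');cs=calibration('scene')
for n,c in [('top',ct),('scene',cs)]:
    grab_frame(n)
    a={l:landmark_of(l,n)[0]['xy'] for l in ['bit_tip','rail_mark']}
    print(n,{k:np.round(v,1) for k,v in a.items()},atz(c,a['bit_tip'],.028)-atz(c,a['rail_mark'],.02))
E
```

```text
clock: 5.35
position: [0.474, 0.0074, 0.0308]
tool_rot: [3.142, 0.0, 1.429]
force: [-7.2, 2.2, 3.3]
grip_width: 0.0073
finger_force: 39.7
top {'bit_tip': array([208.1, 213.3]), 'rail_mark': array([226. , 222.2])} [0.019  0.0403 0.008 ]
scene {'bit_tip': array([393.8, 307.5]), 'rail_mark': array([391.8, 295.5])} [0.0124 0.0262 0.008 ]
```

```bash
python3 -m inch '[[0.008,-0.0003,0,0,0,0,1],[0.009,0,0,0,0,0,1],[0.008,0,0,0,0,0,1],[0,0,0,0,0,0,1]]' 40
python3 - <<'E'
from fit import *
ims=[cv2.resize(cv2.imread('pics/w1.png')[60:160,40:140],None,fx=4,fy=4,interpolation=cv2.INTER_CUBIC)]
for n,(u,v) in [('top',(215,217)),('scene',(393,300))]:
    im=grab_frame(n); save(n+'1',im)
    a={l:landmark_of(l,n)[0]['xy'] for l in ['bit_tip','rail_mark']}
    print(n,{k:np.round(v,1) for k,v in a.items()})
    ims.append(cv2.resize(im[v-25:v+25,u-25:u+25,::-1],None,fx=8,fy=8,interpolation=cv2.INTER_CUBIC))
ims=[cv2.resize(i,(266,266)) for i in ims]
cv2.imwrite('pics/crop2.png',np.hstack(ims))
E
```

```text
clock: 6.05
position: [0.4777, 0.033, 0.0307]
tool_rot: [3.141, -0.0, 1.43]
force: [-6.1, 4.8, 11.7]
grip_width: 0.0073
finger_force: 40.8Traceback (most recent call last):
  File "<stdin>", line 5, in <module>
IndexError: list index out of range
```

Run:
```python
from fit import *
print(telemetry.observe()['position'],telemetry.observe()['force'])
ims=[cv2.resize(cv2.imread('pics/w1.png')[60:160,40:140],(266,266),interpolation=cv2.INTER_CUBIC)]
for n,(u,v) in [('top',(215,217)),('scene',(393,300))]:
    im=grab_frame(n); save(n+'1',im)
    for l in ['bit_tip','rail_mark']: print(n,l,[(np.round(r['xy'],1),round(r['score'],2)) for r in landmark_of(l,n)[:2]])
    ims.append(cv2.resize(im[v-25:v+25,u-25:u+25,::-1],(266,266),interpolation=cv2.INTER_CUBIC))
cv2.imwrite('pics/crop2.png',np.hstack(ims))
```

```text
[0.4777 0.033  0.0308] [-5.4524  5.2989  9.7502]
top bit_tip [(array([210.7, 213.3]), 0.56), (array([410.1, 202.1]), 0.28)]
top rail_mark [(array([212. , 214.3]), 0.59)]
scene bit_tip [(array([397.3, 304.9]), 0.83), (array([396.4, 311.1]), 0.64)]
scene rail_mark [(array([395.7, 305.5]), 0.69), (array([291.8, 149.3]), 0.62)]
```

View pics/crop2.png

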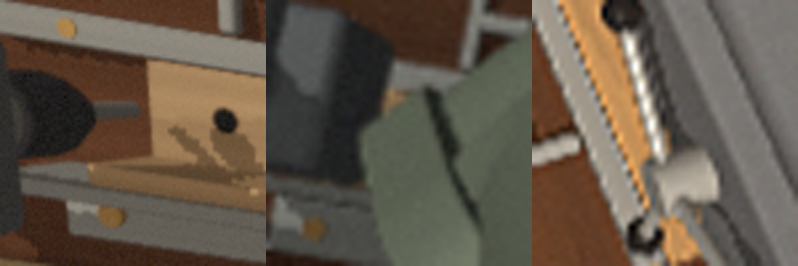

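The w1 crop puts the bit tip at (91.5,101.4) and the spot at (124.6,105.5). The other cameras are blocked here, so I work out the distance from w1.

Run:
```python
from fit import *
# w1 wrist camera pose: rebuild from tool pose (rigid mount)
from scipy.spatial.transform import Rotation as R
s=telemetry.observe();T=np.eye(4);T[:3,:3]=R.from_euler('xyz',s['tool_rot']).as_matrix();T[:3,3]=s['position']
c=calibration('wrist');X=np.linalg.inv(T)@np.array(c['pose']);np.save('X.npy',X)
T1=np.eye(4);T1[:3,:3]=R.from_euler('xyz',[3.141,-.001,.011]).as_matrix();T1[:3,3]=[.4558,-.0275,.2318]
c1=dict(c);c1['pose']=T1@X
b=atz(c1,(91.5,101.4),.028);m=atz(c1,(124.6,105.5),.020);print(b,m,b-m)
for a in(-.142,):
    print('d',(b-m)@[-np.sin(a),np.cos(a),0],'across',(b-m)@[np.cos(a),np.sin(a),0])
```

```text
[0.5273 0.2068 0.028 ] [0.5232 0.1778 0.02  ] [0.0041 0.029  0.008 ]
d 0.029277070414093928 across -6.813559306898936e-05
```

```bash
python3 -m inch '[[0.0034,0,0,0,0,0,1],[0,0,0,0,0,0,1]]' 40; python3 -m inch '[[0,0,0,0,0,0,0.5],[0,0,0,0,0,0,0.5],[0,0,0,0,0,0,0.5]]'; python3 -m inch '[[0,0,-0.02,0,0,0,0.5],[0,0,-0.045,0,0,0,0.3],[0,0,-0.045,0,0,0,0],[0,0,-0.045,0,0,0,0],[0,0,-0.045,0,0,0.1,0]]'
```

```text
clock: 6.7
position: [0.4779, 0.0346, 0.0307]
tool_rot: [3.141, 0.002, 1.428]
force: [-6.1, -4.8, 12.6]
grip_width: 0.0073
finger_force: 41.1
clock: 7.0
position: [0.4783, 0.0357, 0.0301]
tool_rot: [3.141, -0.0, 1.43]
force: [0.3, 0.2, 0.1]
grip_width: 0.0426
finger_force: 0.0
clock: 7.5
position: [0.4776, 0.0357, 0.2318]
tool_rot: [-3.141, -0.001, 1.33]
force: [2.2, -0.9, -0.2]
grip_width: 0.0855
finger_force: 0.0
```

```bash
python3 -m inch '[[-0.033,-0.003,0,0,0,0,0],[-0.033,-0.003,0,0,0,0.147,0],[0,0,0,0,0,0.147,0],[0,0,0,0,0,0.147,0],[0,0,0,0,0,0.147,0]]' >/dev/null; python3 -m inch '[[0,0,0,0,0,0.147,0],[0,0,0,0,0,0.147,0],[0,0,0,0,0,0.147,0],[0,0,0,0,0,0.147,0],[0,0,0,0,0,0.147,0]]'; python3 -m inch '[[0,0,0,0,0,0,0]]'
python3 - <<'E'
from fit import *
s=telemetry.observe();print(s['position'],s['tool_rot'])
c=calibration('wrist'); im=grab_frame('wrist'); save('w3',im)
L={}
for l in ['bit_tip','rail_mark','clip_pivot','edge']:
    L[l]=landmark_of(l,'wrist')[:3];print(l,[(np.round(r['xy'],1),round(r['score'],2)) for r in L[l]])
u,v=proj(c,[.5273,.2068,.02]).astype(int);u=max(u,40)
cr=im[max(v-40,0):v+40,max(u-40,0):u+40,::-1];print(u-40,max(v-40,0),cr.shape)
cv2.imwrite('pics/crop3.png',cv2.resize(cr,None,fx=6,fy=6,interpolation=cv2.INTER_CUBIC))
import pickle;pickle.dump(c,open('c3.pkl','wb'))
E
```

```text
clock: 8.5
position: [0.4564, -0.027, 0.2299]
tool_rot: [-3.142, -0.0, 0.001]
force: [-0.2, 0.2, -0.6]
grip_width: 0.0854
finger_force: 0.0
clock: 8.6
position: [0.4565, -0.0268, 0.2299]
tool_rot: [3.142, -0.0, 0.005]
force: [-0.1, 0.3, 0.7]
grip_width: 0.0856
finger_force: 0.0
[ 0.4565 -0.0268  0.2299] [ 3.1415 -0.0003  0.0045]
bit_tip [(array([103. , 106.1]), 0.78)]
rail_mark [(array([101.5, 105.1]), 0.57)]
clip_pivot [(array([593.8,  75. ]), 0.93), (array([635.1, 204.7]), 0.83)]
edge [(array([186.9, 151.1]), 0.94)]
57 64 (80, 80, 3)
```

View pics/crop3.png

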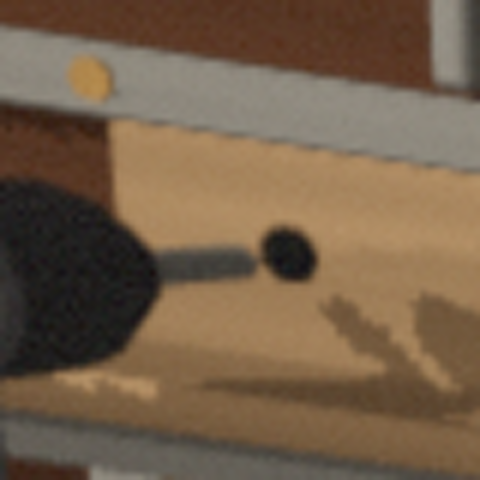

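Run:
```python
from fit import *
import pickle;c=pickle.load(open('c3.pkl','rb'))
b=atz(c,(99.4,107.8),.028);m=atz(c,(105.1,106.1),.020);a=-.142;dd=b-m
print(b,m,'d',dd@[-np.sin(a),np.cos(a),0],'across',dd@[np.cos(a),np.sin(a),0])
print(proj(c,[b[0],b[1],.02]))
```

```text
[0.5246 0.2004 0.028 ] [0.526  0.1993 0.02  ] d 0.0009642534333845158 across -0.0015282166455432905
[104.2737 107.4411]
```

```bash
python3 -m inch '[[0,-0.027,0.04,0,0,0,0],[0,-0.027,0.04,0,0,0,0],[0,-0.026,0.04,0,0,0,0],[0,0,0,0,0,0,0]]'
python3 - <<'E'
from fit import *
c=calibration('wrist'); im=grab_frame('wrist'); save('w4',im)
for l in ['bit_tip','rail_mark','edge']:print(l,[(np.round(r['xy'],1),round(r['score'],2)) for r in landmark_of(l,'wrist')[:3]])
u,v=proj(c,[.5255,.202,.022]).astype(int);u=max(u,40);v=max(v,40)
cr=im[v-40:v+40,u-40:u+40,::-1];print(u-40,v-40,cr.shape)
cv2.imwrite('pics/crop4.png',cv2.resize(cr,None,fx=7,fy=7,interpolation=cv2.INTER_CUBIC))
import pickle;pickle.dump(c,open('c4.pkl','wb'))
E
```

```text
clock: 9.25
position: [0.4535, 0.0559, 0.106]
tool_rot: [-3.141, 0.006, 0.013]
force: [0.9, -0.3, 0.2]
grip_width: 0.0855
finger_force: 0.0
bit_tip [(array([100. , 109.4]), 0.86)]
rail_mark [(array([109.7, 106. ]), 0.65)]
edge [(array([244.3, 182.7]), 0.81), (array([255.1, 298.4]), 0.41)]
65 67 (80, 80, 3)
```

View pics/crop4.png

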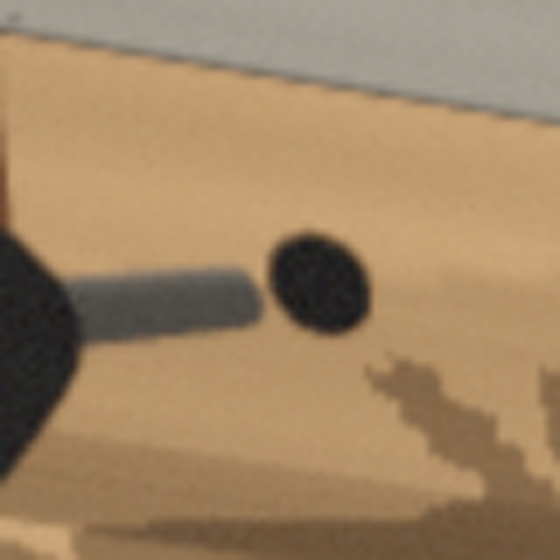

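Run:
```python
from fit import *
import pickle;c=pickle.load(open('c4.pkl','rb'));a=-.142
for bp in [(100.9,109.5),(100,109.4)]:
    b=atz(c,bp,.028);m=atz(c,(110.7,107.6),.020);dd=b-m
    print(b,m,'d',dd@[-np.sin(a),np.cos(a),0],'across',dd@[np.cos(a),np.sin(a),0])
print('edge',atz(c,(244.3,182.7),.057), telemetry.observe()['clock'])
```

```text
[0.5248 0.2012 0.028 ] [0.5257 0.1994 0.02  ] d 0.0016459614886886918 across -0.0010719508026995495
[0.5249 0.2018 0.028 ] [0.5257 0.1994 0.02  ] d 0.0022350661455955933 across -0.0010995042457263133
edge [0.4838 0.1018 0.057 ] 9.45
```

The spot is about 1.6 mm short of the bit. I'll re-pinch the end and nudge it, allowing for the roughly 1 mm of lag I saw last time.

```bash
python3 -m inch '[[0.0245,0.0205,0,0,0,-0.1417,0.5],[0,0,0,0,0,-0.1417,0.5],[0,0,0,0,0,-0.1417,0.5],[0,0,0,0,0,-0.1417,0.5],[0,0,0,0,0,-0.1417,0.5]]' >/dev/null; python3 -m inch '[[0,0,0,0,0,-0.1417,0.5],[0,0,0,0,0,-0.1417,0.5],[0,0,0,0,0,-0.1417,0.5],[0,0,0,0,0,-0.1417,0.5],[0,0,0,0,0,-0.1417,0.5]]';python3 -m inch '[[0,0,0,0,0,0,0.5]]'
```

```text
clock: 10.45
position: [0.4814, 0.0312, 0.1113]
tool_rot: [3.139, 0.001, 1.428]
force: [-0.1, -0.4, -0.1]
grip_width: 0.0425
finger_force: 0.0
clock: 10.55
position: [0.4812, 0.0312, 0.111]
tool_rot: [3.14, 0.0, 1.425]
force: [-0.1, -0.7, -0.3]
grip_width: 0.0427
finger_force: 0.0
```

```bash
python3 -m inch '[[0,-0.0035,0.03,0,0,0,0.5],[0,0,0.03,0,0,0,0.5],[0,0,0.02,0,0,0,0.5],[0,0,0,0,0,0,0.6]]'; python3 -m inch '[[0,0,0,0,0,0,1],[0,0,0,0,0,0,1],[0,0,0,0,0,0,1],[0,0,0,0,0,0,1],[0,0,0,0,0,0,1]]' 40
```

```text
clock: 10.95
position: [0.4764, 0.0324, 0.0288]
tool_rot: [-3.14, 0.001, 1.42]
force: [0.5, 0.3, 0.5]
grip_width: 0.0344
finger_force: 0.0
clock: 11.45
position: [0.4777, 0.033, 0.0312]
tool_rot: [3.14, -0.0, 1.423]
force: [-1.5, 0.4, 5.4]
grip_width: 0.007
finger_force: 39.6
```

```bash
python3 -m inch '[[0.0015,0,0,0,0,0,1],[0.0011,0,0,0,0,0,1],[0,0,0,0,0,0,1],[0,0,0,0,0,0,1]]'
```

```text
clock: 11.85
position: [0.4779, 0.0346, 0.0313]
tool_rot: [3.14, 0.001, 1.422]
force: [-2.7, -5.3, 8.7]
grip_width: 0.0074
finger_force: 39.9
```

```bash
python3 -m inch '[[0,0,0,0,0,0,0.5],[0,0,0,0,0,0,0.5],[0,0,0,0,0,0,0.5]]'; python3 -m inch '[[0,0,-0.02,0,0,0,0.4],[0,0,-0.045,0,0,0,0.2],[0,0,-0.045,0,0,0,0],[0,0,-0.05,0,0,0,0],[0,0,-0.05,0,0,0,0]]'
python3 - <<'E'
from fit import *
import pickle;c=pickle.load(open('c3.pkl','rb'))
cs,ct=calibration('scene'),calibration('top')
print(tri([ray(c,(593.8,75)),ray(cs,(294,139)),ray(ct,(411,200))]))
print(tri([ray(c,(593.8,75)),ray(ct,(411.5,202))]),tri([ray(c,(593.8,75)),ray(cs,(293,137))]))
s=telemetry.observe();print(s['position'],s['tool_rot'])
E
```

```text
clock: 12.15
position: [0.4778, 0.0357, 0.0303]
tool_rot: [3.141, -0.0, 1.424]
force: [-0.8, -0.3, 0.3]
grip_width: 0.0426
finger_force: 0.0
clock: 12.65
position: [0.4769, 0.036, 0.2419]
tool_rot: [-3.141, -0.0, 1.425]
force: [0.7, -1.0, 0.1]
grip_width: 0.0856
finger_force: 0.0
(array([ 0.5541, -0.2374,  0.1141]), [np.float64(1.3), np.float64(1.9), np.float64(2.0)])
(array([ 0.5538, -0.2425,  0.1054]), [np.float64(1.2), np.float64(1.2)]) (array([ 0.5541, -0.2359,  0.119 ]), [np.float64(3.1), np.float64(3.1)])
[0.4769 0.036  0.2419] [-3.1411 -0.0004  1.4246]
```

The pivot comes out at about (0.554, −0.239, 0.110), and its height matches the 90 + 20 mm expected. I'm moving above it to look from close up.

```bash
python3 -m inch '[[-0.042,0.0192,-0.0033,0,0,0,0],[-0.042,0.0192,-0.0033,0,0,0,0],[-0.042,0.0192,-0.0033,0,0,0,0],[-0.042,0.0192,-0.0033,0,0,0,0],[-0.042,0.0192,-0.0033,0,0,0,0]]' >/dev/null; python3 -m inch '[[-0.042,0.0192,-0.0033,0,0,0,0],[0,0,0,0,0,0,0],[0,0,0,0,0,0,0]]'
python3 - <<'E'
from fit import *
s=telemetry.observe();print(s['position'],s['tool_rot'])
c=calibration('wrist'); im=grab_frame('wrist'); save('w5',im)
for l in ['clip_pivot','jaw_a','jaw_b']:
    for r in landmark_of(l,'wrist')[:3]: print(l,np.round(r['xy'],1),round(r['score'],2),atz(c,r['xy'],.11))
import pickle;pickle.dump(c,open('c5.pkl','wb'))
E
```

```text
clock: 13.45
position: [0.5544, -0.231, 0.2593]
tool_rot: [-3.141, -0.001, 1.423]
force: [0.5, 1.1, 0.0]
grip_width: 0.0852
finger_force: 0.0
[ 0.5544 -0.231   0.2593] [-3.1412 -0.0007  1.4225]
clip_pivot [318.6 192.3] 0.88 [ 0.5556 -0.2392  0.11  ]
clip_pivot [235.2 288.2] 0.82 [ 0.4513 -0.3326  0.11  ]
jaw_a [322.3 180.3] 0.96 [ 0.5608 -0.2279  0.11  ]
jaw_a [240.6 270.3] 0.66 [ 0.462 -0.312  0.11 ]
jaw_a [318.3 187.1] 0.64 [ 0.5561 -0.234   0.11  ]
jaw_b [322.3 180.3] 0.96 [ 0.5608 -0.2279  0.11  ]
jaw_b [240.6 270.3] 0.66 [ 0.462 -0.312  0.11 ]
jaw_b [318.3 187.1] 0.64 [ 0.5561 -0.234   0.11  ]
```

View pics/w5.png

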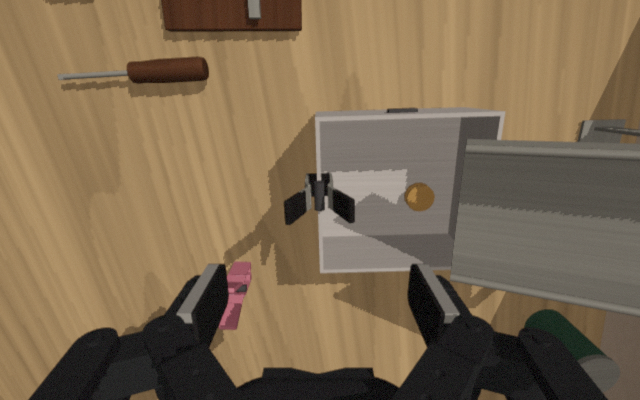

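The dark clip is at (319,193), with its tails at (295,208) and (343,205) between the fingers' lines and the rim vertical. The pink clip at (235,290) is a separate object. I'll lean the tool 0.4 rad so that its body and camera later stay clear of the drill head, then go down.

```bash
python3 -m inch '[[0,0.0012,0,0,0.1333,0,0],[0,0,0,0,0.1333,0,0],[0,0,0,0,0.1333,0,0],[-0.012,0,0.028,0,0,0,0],[-0.012,0,0.028,0,0,0,0]]' ; python3 -m inch '[[-0.013,0,0.031,0,0,0,0],[0,0,0,0,0,0,0],[0,0,0,0,0,0,0]]'
python3 - <<'E'
from fit import *
s=telemetry.observe();print(s['position'],s['tool_rot'],s['qpos'])
from scipy.spatial.transform import Rotation as R
M=R.from_euler('xyz',s['tool_rot']).as_matrix();print(M)
E
```

```text
clock: 14.15
position: [0.5556, -0.2314, 0.1979]
tool_rot: [3.141, -0.4, 1.423]
force: [0.5, 1.3, -0.5]
grip_width: 0.0857
finger_force: 0.0
clock: 14.45
position: [0.5561, -0.2301, 0.1661]
tool_rot: [3.142, -0.4, 1.425]
force: [0.1, -0.4, 0.7]
grip_width: 0.0854
finger_force: 0.0
[ 0.5561 -0.2301  0.1661] [ 3.1415 -0.4004  1.425 ] [ 0.9733  0.7645 -0.7684  1.5942  0.1278  1.0323  0.1265]
[[ 0.1338  0.9894  0.0567]
 [ 0.9111 -0.1453  0.3856]
 [ 0.3898  0.     -0.9209]]
```

```bash
python3 - <<'E'
from fit import *
import pickle
c=calibration('wrist'); im=grab_frame('wrist'); save('w6',im)
c5=pickle.load(open('c5.pkl','rb'))
for l in ['clip_pivot']:
    for r in landmark_of(l,'wrist')[:2]: print(l,np.round(r['xy'],1),round(r['score'],2),atz(c,r['xy'],.11),tri([ray(c,r['xy']),ray(c5,(318.6,192.3))]))
E
python3 -m inch '[[-0.007,0,0.0164,0,0,0,0],[-0.007,0,0.0164,0,0,0,0],[0,0,0,0,0,0,0.2],[0,0,0,0,0,0,0.2]]'
```

```text
clip_pivot [314.5 270.4] 0.85 [ 0.5537 -0.2408  0.11  ] (array([ 0.5543, -0.2424,  0.0996]), [np.float64(0.9), np.float64(0.9)])
clock: 14.95
position: [0.5557, -0.2307, 0.1293]
tool_rot: [-3.141, -0.4, 1.424]
force: [0.4, -0.1, 0.9]
grip_width: 0.0685
finger_force: 0.0
```

```bash
python3 -m inch '[[0,0,0,0,0,0,0.4],[0,0,0,0,0,0,0.45],[0,0,0,0,0,0,0.5]]' 30; python3 -m inch '[[0,0,0,0,0,0,0.6],[0,0,0,0,0,0,0.7],[0,0,0,0,0,0,0.8],[0,0,0,0,0,0,0.8],[0,0,0,0,0,0,0.8]]'
```

```text
clock: 15.25
position: [0.5558, -0.231, 0.1298]
tool_rot: [3.141, -0.4, 1.424]
force: [0.6, -0.2, -0.2]
grip_width: 0.0432
finger_force: 8.6
clock: 15.75
position: [0.5557, -0.2309, 0.1294]
tool_rot: [-3.142, -0.4, 1.424]
force: [-0.7, -1.2, -0.4]
grip_width: 0.0202
finger_force: 33.5
```

Opening is 20.2 mm at 33 N, so the clip is squeezed to its stop. I lift it straight up.

```bash
python3 -m inch '[[0.0078,0,-0.0184,0,0,0,0.9],[0.0117,0,-0.0276,0,0,0,0.9],[0.0117,0,-0.0276,0,0,0,0.9],[0.0117,0,-0.0276,0,0,0,0.9],[0,0,0,0,0,0,0.9]]' 40
python3 - <<'E'
from fit import *
from scipy.spatial.transform import Rotation as R
s=telemetry.observe();M=R.from_euler('xyz',s['tool_rot']).as_matrix()
print(s['position'])
rs={}
for n in ['scene','top','wrist']:
    c=calibration(n);im=grab_frame(n);save(n+'7',im)
    for l in ['clip_pivot','jaw_a']:
        for r in landmark_of(l,n)[:3]:
            d=(0.02 if l=='clip_pivot' else .06)
            e=s['position']+[0,-.008,-d]
            print(n,l,np.round(r['xy'],1),round(r['score'],2),proj(c,e).round(1)); rs.setdefault((n,l),ray(c,r['xy']))
for a,b in [('scene','top'),('scene','wrist'),('top','wrist')]:
    if (a,'clip_pivot') in rs and (b,'clip_pivot') in rs: print(a,b,tri([rs[a,'clip_pivot'],rs[b,'clip_pivot']]))
E
```

```text
clock: 16.25
position: [0.5572, -0.231, 0.2431]
tool_rot: [3.136, -0.398, 1.426]
force: [-0.2, -0.1, -1.1]
grip_width: 0.0198
finger_force: 42.1
[ 0.5572 -0.231   0.2431]
scene clip_pivot [290.2 110.9] 0.82 [289.3 106.7]
scene clip_pivot [315.6 105.9] 0.54 [289.3 106.7]
scene jaw_a [298.  119.7] 0.81 [290.2 119.3]
scene jaw_a [283.6 125.4] 0.77 [290.2 119.3]
scene jaw_a [314.2 114.6] 0.67 [290.2 119.3]
top clip_pivot [426.3 197.6] 0.88 [426.3 189.7]
top clip_pivot [467.1 265.5] 0.64 [426.3 189.7]
top jaw_a [416.5 205.3] 0.73 [420.1 193.5]
top jaw_a [455.2 263.5] 0.68 [420.1 193.5]
top jaw_a [459.2 265.3] 0.64 [420.1 193.5]
wrist clip_pivot [313.7 275.4] 0.95 [320.6 275.9]
wrist clip_pivot [218.7 390.9] 0.78 [320.6 275.9]
wrist jaw_a [342.  262.8] 0.91 [320.1 266.2]
wrist jaw_a [291.9 266.5] 0.71 [320.1 266.2]
wrist jaw_a [228.3 370.1] 0.58 [320.1 266.2]
scene top (array([ 0.5494, -0.2488,  0.1954]), [np.float64(2.6), np.float64(2.6)])
scene wrist (array([ 0.5538, -0.2412,  0.2063]), [np.float64(1.1), np.float64(1.1)])
top wrist (array([ 0.5504, -0.2463,  0.1882]), [np.float64(3.1), np.float64(3.1)])
```

Run:
```python
from fit import *
cs,ct,c=calibration('scene'),calibration('top'),calibration('wrist')
T=telemetry.observe()['position'];f=K(c)[0]
for nm,a,b in [('-x jaw',(298,119.7),(291.9,266.5)),('+x jaw',(283.6,125.4),(342,262.8)),('pivot',(290.2,110.9),(313.7,275.4))]:
    p,e=tri([ray(cs,a),ray(c,b)]);print(nm,p,p-T,np.array(e,float))
p,e=tri([ray(cs,(298,119.7)),ray(ct,(416.5,205.3)),ray(c,(291.9,266.5))]);print(p-T,np.array(e,float))
P=np.array(c['pose'])
for dz in(.02,.028,.037):
    for q in [T+[0,-.009,-dz-.044]]:
        d=(P[:3,:3].T@(q-P[:3,3]))[2]; print(dz,'depth',d,'sep38->px',.038*f/d, 'row',proj(c,q))
    print('pivot row',proj(c,T+[0,-.009,-dz]))
```

```text
-x jaw [ 0.5381 -0.2379  0.1735] [-0.0175 -0.0072 -0.0653] [0.8 0.8]
+x jaw [ 0.5734 -0.2409  0.1691] [ 0.0178 -0.0102 -0.0697] [0. 0.]
pivot [ 0.5539 -0.2412  0.2064] [-0.0017 -0.0106 -0.0324] [0.9 0.9]
[-0.0182 -0.0062 -0.0663] [2.2 2.8 0.9]
0.02 depth 0.22565270493908277 sep38->px 53.55043452908478 row [317.5816 265.8329]
pivot row [317.5958 276.2516]
0.028 depth 0.2336337708371253 sep38->px 51.72112044784527 row [317.5796 264.3592]
pivot row [317.5927 273.9987]
0.037 depth 0.24261246997242322 sep38->px 49.807004576165255 row [317.5775 262.8172]
pivot row [317.5896 271.6805]
```

The jaws are open about 35 mm, symmetric about the TCP, with their tips 67 mm below it and 9 mm behind it along the rim. I carry the clip to a point above the edge place.

```bash
python3 -m inch '[[0.0347,-0.0149,0.0227,0,0,0,0.9],[0.0347,-0.0149,0.0227,0,0,0,0.9],[0.0347,-0.0149,0.0227,0,0,0,0.9],[0.0347,-0.0149,0.0227,0,0,0,0.9]]' >/dev/null; python3 -m inch '[[0.0347,-0.0149,0.0227,0,0,0,0.9],[0.0347,-0.0149,0.0227,0,0,0,0.9],[0.0347,-0.0148,0.0227,0,0,0,0.9],[0.0347,-0.0148,0.0227,0,0,0,0.9],[0,0,0,0,0,0,0.9]]'; python3 -m inch '[[0,0,0,0,0,0,0.9]]'
python3 - <<'E'
from fit import *
s=telemetry.observe();T=s['position'];print(T,s['tool_rot'],s['force'])
rs={}
for n in ['scene','top','wrist']:
    c=calibration(n);im=grab_frame(n);save(n+'8',im)
    for l in ['clip_pivot','jaw_a','edge']:
        for r in landmark_of(l,n)[:3]:
            e={'clip_pivot':T+[-.001,-.009,-.023],'jaw_a':T+[-.001,-.009,-.067],'edge':[.484,.1005,.057]}[l]
            print(n,l,np.round(r['xy'],1),round(r['score'],2),proj(c,e).round(1))
E
```

```text
clock: 17.6
position: [0.4834, 0.1148, 0.1801]
tool_rot: [-3.141, -0.401, 1.431]
force: [0.8, -2.2, -0.5]
grip_width: 0.0199
finger_force: 42.1
clock: 17.7
position: [0.4854, 0.1103, 0.1801]
tool_rot: [-3.141, -0.4, 1.426]
force: [0.7, -0.5, -1.0]
grip_width: 0.0199
finger_force: 42.1
[0.4854 0.1103 0.1801] [-3.1415 -0.3997  1.4264] [ 0.7112 -0.4558 -1.0342]
scene clip_pivot [317.5 105.1] 0.89 [397.4 233.3]
scene clip_pivot [396.1 233.9] 0.6 [397.4 233.3]
scene jaw_a [316.3 117.9] 0.66 [394.2 243.3]
scene jaw_a [385.4 248.2] 0.64 [394.2 243.3]
scene jaw_a [403.5 243. ] 0.57 [394.2 243.3]
scene edge [394.2 253.3] 0.81 [390.6 254.7]
top clip_pivot [468.9 265.4] 0.69 [242.1 229.5]
top jaw_a [458.3 262.8] 0.95 [246.2 231.1]
top jaw_a [456.6 264.3] 0.52 [246.2 231.1]
wrist jaw_a [292.6 267.1] 0.85 [315.1 263.6]
wrist edge [314.9 254.1] 0.68 [315.3 256.5]
wrist edge [343.8 156.2] 0.18 [315.3 256.5]
```

The pivot and jaws appear where predicted in the scene view (396,234), and the edge is centred under the clip in the wrist view (314.9,254 against 315.3,256 predicted). I lower it slowly.

```bash
python3 -m inch '[[-0.0078,-0.0008,0.0184,0,0,0,0.9],[-0.0078,0,0.0184,0,0,0,0.9],[-0.0078,0,0.0184,0,0,0,0.9],[0,0,0,0,0,0,0.9]]'; python3 -m inch '[[-0.0023,0,0.0054,0,0,0,0.9],[-0.0022,0,0.0053,0,0,0,0.9],[0,0,0,0,0,0,0.9],[0,0,0,0,0,0,0.9]]'
python3 - <<'E'
from fit import *
s=telemetry.observe();T=s['position'];print(T,s['tool_rot'],s['force'])
ims=[]
for n in ['scene','top','wrist']:
    c=calibration(n);im=grab_frame(n);save(n+'9',im)
    for l in ['clip_pivot','jaw_a','edge']:
        for r in landmark_of(l,n)[:3]:
            e={'clip_pivot':T+[-.001,-.009,-.023],'jaw_a':T+[-.001,-.009,-.067],'edge':[.484,.1005,.057]}[l]
            print(n,l,np.round(r['xy'],1),round(r['score'],2),proj(c,e).round(1))
    if n!='top':
        u,v=(395,265) if n=='scene' else (316,245); h=32 if n=='scene' else 55
        ims.append(cv2.resize(im[v-h:v+h,u-h:u+h,::-1],(400,400),interpolation=cv2.INTER_CUBIC))
cv2.imwrite('pics/final.png',np.hstack(ims))
E
```

```text
clock: 18.7
position: [0.4838, 0.1096, 0.1185]
tool_rot: [-3.138, -0.4, 1.423]
force: [-0.7, 1.0, -1.5]
grip_width: 0.0198
finger_force: 42.1
clock: 19.1
position: [0.4851, 0.1095, 0.1089]
tool_rot: [3.141, -0.4, 1.424]
force: [-0.4, 0.0, -1.2]
grip_width: 0.0197
finger_force: 42.1
[0.4851 0.1095 0.1089] [ 3.1411 -0.3999  1.4242] [-0.4117  0.0462 -1.181 ]
scene clip_pivot [316.9 105.4] 0.8 [392.4 248.8]
scene clip_pivot [388.3 252.5] 0.79 [392.4 248.8]
scene clip_pivot [389.5 255.2] 0.37 [392.4 248.8]
scene jaw_a [397.8 256.8] 0.77 [389.6 257.7]
scene jaw_a [314.  114.9] 0.77 [389.6 257.7]
scene jaw_a [378.2 258.1] 0.73 [389.6 257.7]
scene edge [389.7 253.8] 0.57 [390.6 254.7]
top clip_pivot [467.6 265.1] 0.81 [248.9 232.2]
top jaw_a [457.6 265.4] 0.83 [252.3 233.5]
top jaw_a [454.8 262.7] 0.61 [252.3 233.5]
top edge [253.8 233.4] 0.56 [251.2 233.1]
wrist clip_pivot [316.1 276.5] 0.78 [316.1 275.7]
wrist jaw_a [342.6 264.1] 0.7 [316.3 265.5]
wrist jaw_a [291.1 269.1] 0.61 [316.3 265.5]
wrist edge [318. 268.] 0.87 [316.1 268.6]
```

View pics/final.png

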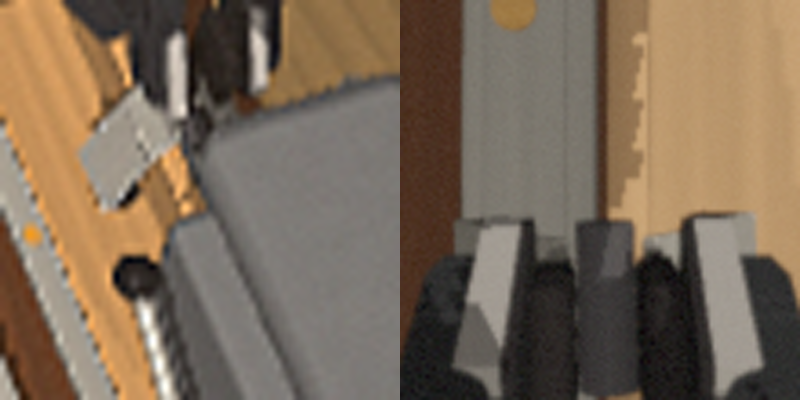

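The last picture shows the squeezed clip astride fence and flange. The jaws are at columns 291 and 343 in the wrist view with the joint edge centred between them at about 317. The only force is about 1 N, the clip's own weight, so nothing is touching. I'm handing it in.

```bash
python3 -c "
from workcell import bot
print(bot.job_done())"
```

```text
the job is handed in; nothing more can be done
None
```

I handed the job in with the clip squeezed wide open and held over the fence and rail flange, about 105 mm right of the bit. The jaws are about 16 mm below the top edge and touch neither side. The spot should be within about 1 mm of under the bit: it was 1.6 mm short at the last look, and I then nudged the rail 1.6 mm without looking again.

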